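Put the sample parts right and hold the stock chest open

TASK

The two sample parts in front of the clear-lidded stock chest stand on each other's mats: swap them, so that the brass bush stands upright on the yellow mat and the steel sleeve upright on the blue mat, each let go in the middle of its mat before its own bay. Then lift the chest's lid, which has a red bar to take it by, and finish while the gripper holds it open at 60 degrees from shut, so that a colleague can restock the bays; the lid falls shut if let go, so keep hold of it and keep still at the end. Leave the other things on the bench where they are; the empty grey mat may be used to park a part.

Things in the scene. Friction and masses are not known exactly. Their poses are not given: they have to be found in the camera images.
- lid (a joint): angle (rad) of the chest's lid: 0 shut (level), grows as its front edge rises, stop at 1.4; 60 degrees is 1.047. The lid is a clear plastic panel in an aluminium frame, 180 mm deep (chest x), 300 mm wide, 8 mm thick, 0.3 to 0.6 kg, on a free hinge along its far long edge: no spring, no stay, it falls shut from any angle.
- lid_bar (a point): centre of the lid's red grab bar: round, 12 mm thick, 120 mm long, parallel to the hinge, in the plane of the lid, joined at both ends by 12 mm round arms to the lid's front edge with 39 mm of open space between. Its axis is 225 mm from the hinge axis and, when shut, 104.5 mm above the bench. It can turn between the fingers, so the gripper may stay pointing down as the lid rises.
- chest_hinge (a point): middle of the lid's hinge axis, fixed, 104.5 mm above the bench at the far side of the chest; the hinge axis runs along the y axis of chest, so at lid angle a the bar is 225 mm x cos a from it towards the chest's -x, and 225 mm x sin a above it
- chest: grey steel chest, 180 mm (x) by 300 mm (y) by 100 mm high, fixed; origin at the centre of its underside; its x axis points from its front (where the lid's bar is) to its hinge, within 0.15 rad of the robot's x axis. Inside, seen through the lid, are two bays side by side: a yellow tray of small brass bushes and a blue tray of small steel sleeves; which is left varies.
- brass_bush: loose sample: brass flanged bush, 75 mm high, about 0.35 kg: round flange 56 mm wide and 12 mm high at the bottom, round barrel 36 mm wide from there up. Origin at the centre of its underside, z up along its axis. It starts on the blue mat.
- steel_sleeve: loose sample: steel sleeve, 75 mm high, about 0.35 kg: dark hexagon 54 mm over its corners and 28 mm high at the bottom, bright round barrel 36 mm wide from there up. Origin at the centre of its underside, z up along its axis. It starts on the yellow mat.
- pad_yellow: yellow mat, 90 mm square, 4 mm thick, fixed flat on the bench in front of the bay of brass bushes, about 200 mm from the chest's centre; origin at the centre of its underside
- pad_blue: blue mat, 90 mm square, 4 mm thick, fixed flat on the bench in front of the bay of steel sleeves; beside the yellow mat, their centres 120 to 170 mm apart; which one is left varies; origin at the centre of its underside
- pad_grey: empty dark grey rubber mat, 120 mm square, 4 mm thick, fixed flat on the bench to the robot's left, a free place to park a part; origin at the centre of its underside
- grease_can: bystander: standing can with a yellow label, 64 mm wide, 110 mm high, right of the mats; origin at the centre of its underside
- big_nut: bystander: big steel hexagon nut lying flat, 64 mm over corners, 26 mm high, left of the chest; origin at the centre of its underside
- wrench: bystander: steel wrench lying on the bench left of the chest; origin at its underside
- carton: bystander: closed cardboard box 100 x 140 x 60 mm, at the right of the chest; origin at the centre of its underside
- jar: bystander: jar with a red cap, 60 mm wide, 90 mm high, far right of the chest; origin at the centre of its underside
Mind the look-alikes: they are no part of the job. Leave any green or pink look-alike of the steel_sleeve alone.

How it is judged:
By the outcome, as a careful person would: the job done as asked, in the order asked, and still so for the second after the job is handed in, while the arm keeps its last pose, push and grip.
It also fails if it takes over 70 s, if anything falls off the work surface, if the arm or the gripper's body presses on something with over 40 N, if the wrist force passes 120 N, or if a joint passes its speed limit or range.

ROBOT

A 6-joint arm with a two-finger parallel gripper is mounted at the origin on the work surface. World frame = base frame: x ahead of the robot, y to its left, z up, the work surface at z = 0. Lengths are in m, angles in rad, forces in N, time in s.
With the tool pointing down it reaches from about 0.275 to 0.85 m from the base axis. Payload 19 kg.
Tool frame: the origin (TCP) lies at the very end of the fingers, on their centre line; the grasp point (between the pads) lies 19 mm behind it (manip.grip_depth is the distance from the TCP to the grasp point, in m); z points along the fingers, y is the direction in which the jaws open and shut (so a half turn about z gives the same grasp; the last joint's range is limited). The gripper opens to 85 mm and grips with 20 to 120 N. Pads are 22 mm wide; open, the fingers measure 114 mm over their backs; the gripper's body (76 mm by 85 mm) begins 54 mm behind the grasp point. The pads swing forward as they close: fully open they stand 13 mm farther back than shut.
Start: joints at [1.107, 0.15, 1.437, -0, 1.554, -0.134], TCP at [0.186, 0.544, 0.231] pointing down, gripper open.
Joint ranges: [-2.8, 2.8], [-0.68, 2.1], [0.12, 2.68], [-1.39, 4.53], [0.16, 2.79], [-2.81, 2.81]. Speed limits (rad/s): [1.89, 1.89, 2.22, 3.01, 3.01, 3.01].

INTERFACE

Orientations are given as a unit quaternion [w, x, y, z].
In Python, from station import manip gives the robot as it stands. The module is installed in compiled form; this text tells all that it offers.
- The arm moves only by the tool carry_out, never from a script. Its argument "steps" is a list of rows, each an object with "twist": the turn, a rotation vector about the world's x, y, z in degrees, a list of three; "delta_pos": the shift along the world's x, y, z in m, a list of three; "fingers": the opening, from -1 (shut) to 1 (fully open). A call has 1 to 10 rows; each row shifts and turns the commanded pose from where the row before left it; what a row does not reach is not made up. A row lasts 1/8 s, in which the tool goes at most 62.5 mm and 10.7 degrees, less where a joint would pass 70% of its speed; a pose out of reach is approached as far as the arm can. A call with a gripper value outside its range is refused whole. The fingers move at their own pace and stop on an object; "newtons" is the grip in N (left out, the last holds). Time passes only in rows, so rows that do not move let the fingers close. It gives the time, the measured TCP pose, the force and the opening at its end, in the units of the state.
- manip.observe(): the state, without advancing time (a new reading comes with each control period).
- manip.snapshot(name): name is "side" or "top" or "wrist"; returns the picture (420x560x3 uint8, red, green, blue); there is no depth.
- manip.camera_model(name): a dict with "fov_y" (degrees; the focal length in pixels is half the picture's height over the tangent of half this angle, whatever the lens; pixels are square), "cx", "cy" (the principal point, pixels), "rvec" (rotation vector, rad) and "tvec" (3), from world to camera coordinates, as OpenCV has them. Camera axes: x right, y down, z forward; pixel columns grow to the right and rows downward; lengths in m; the calibration is good to about 2 mm. A picture is of the moment at which its call begins: read the wrist's pose just before it. camera_model takes no time and is no camera call; for the wrist camera it gives the pose at the moment of the call.
- manip.close_job(): hands the job in, once; it reports no verdict.
The state is a dict: "t": time; "q": joint angles; "qd": joint speeds; "joint_torque": joint torques, N m; "position": TCP position; "eef_rot": TCP orientation; "force": force on the tool from outside, world axes, zero at the start; "torque": the same for the moment, N m; "opening": finger opening in m.
Only numpy, scipy, OpenCV 4.12 (cv2) and the standard library are available. Lean on these libraries where they do the work, as an engineer would, in place of code of your own. Each camera call takes 0.05 s, during which the arm holds its last target. There are 200 camera calls.

## Working session

There is one attempt and no reset: what is moved stays moved. The work goes in short steps, Python scripts to look and compute and a tool call to move; the robot and the scene stay as the last step left them, time stands still between calls to the robot, and variables do not carry over. Pictures are saved under pics/ and viewed, about 8 in all and at most 12, crops included, and the job is handed in when it is done.

Besides the shell and the picture viewer there is one more tool, called after "Call:" as name(argument=value, ...), one argument or row to a line, values as JSON. carry_out: Moves the arm, as the interface text tells. Its arguments: {"type":"object","properties":{"steps":{"type":"array","items":{"type":"object","properties":{"twist":{"type":"array","items":{"type":"number"}},"delta_pos":{"type":"array","items":{"type":"number"}},"fingers":{"type":"number"}}}},"newtons":{"type":"number"}},"required":["steps"]}

```bash
mkdir -p pics
cat > h.py <<'E'
import numpy as np, cv2
from station import manip
def cam(n):
    m=manip.camera_model(n); f=210/np.tan(np.radians(m['fov_y'])/2)
    K=np.array([[f,0,m['cx']],[0,f,m['cy']],[0,0,1]]); return K,np.array(m['rvec'],float).ravel(),np.array(m['tvec'],float).ravel(),m
def ray(n,u,v,z,c=None):
    K,r,t,m=c or cam(n); R=cv2.Rodrigues(r)[0]
    d=R.T@np.linalg.inv(K)@[u,v,1]; o=-R.T@t
    return o+d*(z-o[2])/d[2]
def proj(n,P,c=None):
    K,r,t,m=c or cam(n); return cv2.projectPoints(np.array(P,float).reshape(-1,1,3),r,t,K,None)[0].reshape(-1,2)
def snap(n,name):
    c=cam(n); im=manip.snapshot(n); cv2.imwrite('pics/'+name+'.png',im[:,:,::-1]); return im,c
E
python3 - <<'E'
from h import *
for n in('top','side'):
    im,c=snap(n,n+'1'); print(n,c[3], -cv2.Rodrigues(c[1])[0].T@c[2])
print(manip.observe(),manip.grip_depth)
E
```

```text
top {'fov_y': 43.13884997217083, 'cx': 278.50653044156763, 'cy': 203.37282258180412, 'rvec': array([ 2.15673009, -2.17779913,  0.08653821]), 'tvec': array([0.023806  , 0.58716147, 1.37433423])} [ 4.56823019e-01 -1.88516061e-05  1.42317695e+00]
side {'fov_y': 42.162061462670536, 'cx': 277.3220799614443, 'cy': 213.74282171759853, 'rvec': array([ 0.1631875 , -2.91409364,  1.10504002]), 'tvec': array([0.58924793, 0.1164648 , 1.53665204])} [0.50975491 0.98957197 1.21777416]
{'t': 0.1, 'q': array([ 1.10697823e+00,  1.50911904e-01,  1.43792227e+00, -1.06335316e-05,
        1.55375769e+00, -1.34009358e-01]), 'qd': array([-1.43280646e-03, -1.26407971e-03,  1.31758868e-05,  1.84004489e-03,
        7.29214594e-04,  5.88871098e-04]), 'joint_torque': array([ 5.85056754e-03, -7.14379120e+01, -5.71789670e+01, -6.36083382e-05,
        7.21021963e-03, -9.39449546e-05]), 'position': array([0.18615901, 0.5438232 , 0.23077179]), 'eef_rot': array([-1.42044669e-04,  1.64157887e-01,  9.86433950e-01, -4.79016677e-04]), 'force': array([ 0.03495239, -0.94550333,  0.03539305]), 'torque': array([0.01166103, 0.05519539, 0.00504696]), 'opening': 0.08512653348516079} 0.0187
```

View pics/top1.png

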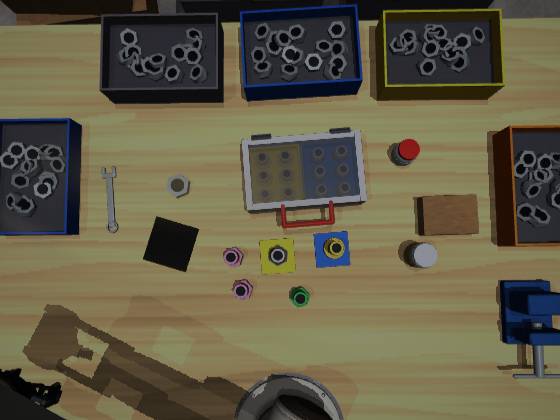

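View pics/side1.png

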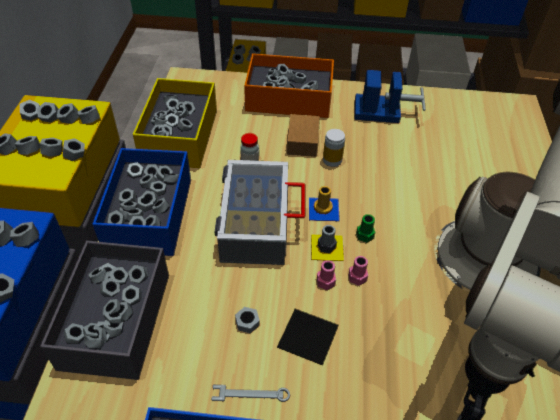

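The top view shows the yellow mat at (278,256) carrying the steel sleeve, and the blue mat at (333,249) carrying the brass bush. Pink look-alikes are at (233,257) and (242,289), a green one at (300,296), the grey mat at (171,244), and the red bar at about (307,215). The side view agrees.

Run:
```python
from h import *
im=cv2.imread('pics/top1.png'); c=cam('top'); hsv=cv2.cvtColor(im,cv2.COLOR_BGR2HSV)
def seg(lo,hi,box,z,nm):
    x0,y0,x1,y1=box; m=cv2.inRange(hsv,np.array(lo),np.array(hi)); k=np.zeros_like(m);k[y0:y1,x0:x1]=m[y0:y1,x0:x1]
    p=np.argwhere(k)[:,::-1]
    W=np.array([ray('top',u,v,z,c)[:2] for u,v in p],np.float32)
    r=cv2.minAreaRect(W*1000); print(nm,len(p),np.round(r[0]),np.round(r[1]),round(r[2],1))
seg((22,150,110),(34,255,255),(255,232,300,280),.004,'yel')
seg((100,120,80),(125,255,255),(308,226,356,272),.004,'blue')
seg((0,0,0),(180,255,40),(135,205,205,280),.004,'grey')
seg((0,150,90),(8,255,255),(275,198,340,235),.1045,'bar')
seg((172,150,90),(180,255,255),(275,198,340,235),.1045,'bar2')
for n,u,v,z in [('steel',278,255.5,.079),('brass',336,247,.079),('pinkA',232,257,.075),('pinkB',242,289,.075),('green',300,296.5,.075),('can',425,254,.11),('chestTL',243,141,.11),('chestTR',362,131,.11),('chestBL',248,211,.11),('chestBR',366,200,.11)]:
    print(n,np.round(ray('top',u,v,z,c)*1000))
cv2.imwrite('pics/crop.png',cv2.resize(im[180:320,210:370],None,fx=5,fy=4.2857,interpolation=cv2.INTER_CUBIC) if 0 else cv2.resize(im[190:310,215:375],None,fx=5,fy=5,interpolation=cv2.INTER_CUBIC))
```

```text
yel 828 [450.  24.] [89. 90.] 4.1
blue 745 [ 467. -121.] [89. 89.] 4.1
grey 1985 [485. 308.] [120. 119.] 73.0
bar 375 [552. -54.] [ 57. 131.] 4.2Traceback (most recent call last):
  File "<stdin>", line 12, in <module>
  File "<stdin>", line 7, in seg
cv2.error: OpenCV(4.12.0) /io/opencv/modules/imgproc/src/convhull.cpp:143: error: (-215:Assertion failed) total >= 0 && (depth == CV_32F || depth == CV_32S) in function 'convexHull'
```

Run:
```python
from h import *
im=cv2.imread('pics/top1.png'); c=cam('top')
for n,u,v,z in [('steel',278,255.5,.079),('brass',336,247,.079),('pinkA',232,257,.075),('pinkB',242,289,.075),('green',300,296.5,.075),('can',425,254,.11),('chestTL',243,141,.11),('chestTR',362,131,.11),('chestBL',248,211,.11),('chestBR',366,200,.11)]:
    print(n,np.round(ray('top',u,v,z,c)*1000))
cv2.imwrite('pics/crop.png',cv2.resize(im[190:310,215:375],None,fx=5,fy=5,interpolation=cv2.INTER_CUBIC))
```

```text
steel [451.  20.  79.]
brass [ 471. -126.   79.]
pinkA [448. 136.  75.]
pinkB [368. 111.  75.]
green [348. -34.  75.]
can [ 451. -341.  110.]
chestTL [738. 105. 110.]
chestTR [ 760. -194.  110.]
chestBL [561.  93. 110.]
chestBR [ 586. -200.  110.]
```

View pics/crop.png

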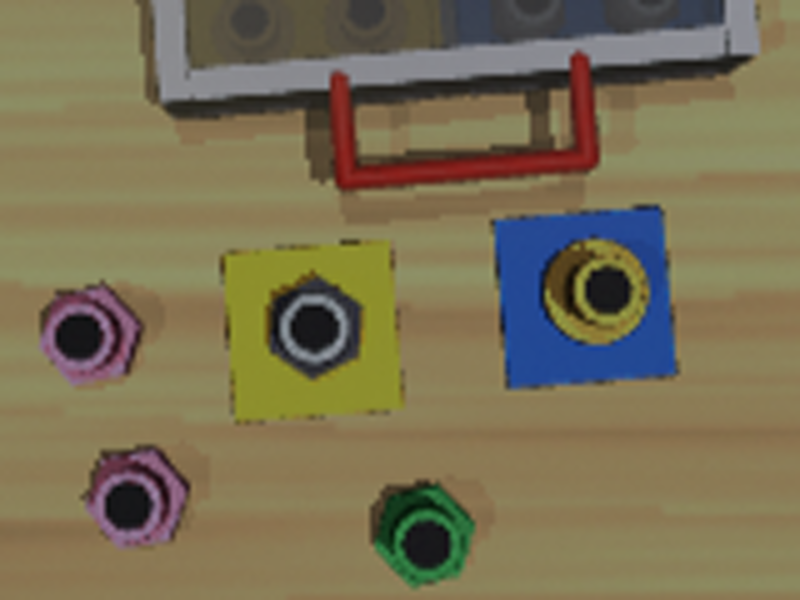

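The crop confirms the steel top at about (277.6,255.4), the brass top at (336.6,248.2), and the bar axis centre at (308.8,224). The chest yaw is about +4.2°. I'll go above the brass bush for a close look.

Call:
carry_out(
  steps=[
    {"delta_pos": [0.018, -0.042, 0], "twist": [0, 0, 2.3], "fingers": 1},
    {"delta_pos": [0.018, -0.042, 0], "twist": [0, 0, 2.3], "fingers": 1},
    {"delta_pos": [0.018, -0.042, 0], "twist": [0, 0, 2.3], "fingers": 1},
    {"delta_pos": [0.018, -0.042, 0], "twist": [0, 0, 2.3], "fingers": 1},
    {"delta_pos": [0.018, -0.042, 0], "twist": [0, 0, 2.3], "fingers": 1},
    {"delta_pos": [0.018, -0.042, 0], "twist": [0, 0, 2.3], "fingers": 1},
    {"delta_pos": [0.018, -0.042, 0], "twist": [0, 0, 2.3], "fingers": 1},
    {"delta_pos": [0.018, -0.042, 0], "twist": [0, 0, 2.3], "fingers": 1},
    {"delta_pos": [0.018, -0.042, 0], "twist": [0, 0, 2.3], "fingers": 1},
    {"delta_pos": [0.018, -0.042, 0], "twist": [0, 0, 2.3], "fingers": 1},
  ],
)

```text
t: 1.35
position: [0.3664, 0.1225, 0.2312]
eef_rot: [0.0, -0.036, 0.999, -0.0]
force: [0.2, 0.4, -0.1]
opening: 0.0851
```

Call:
carry_out(
  steps=[
    {"delta_pos": [0.018, -0.042, 0]},
    {"delta_pos": [0.018, -0.042, 0]},
    {"delta_pos": [0.018, -0.042, 0]},
    {"delta_pos": [0.018, -0.042, 0]},
    {"delta_pos": [0.018, -0.042, 0]},
    {"delta_pos": [0.01, -0.039, 0]},
    {"delta_pos": [0, 0, 0]},
    {"delta_pos": [0, 0, 0]},
  ],
)

```text
invalid input at $.steps[0]: expected keys twist, delta_pos, fingers
```

Run:
```python
from h import *
o=manip.observe(); print(o['position'],o['eef_rot'],o['t'])
im,c=snap('wrist','w1'); K,r,t,m=c; print(-cv2.Rodrigues(r)[0].T@t)
print(proj('wrist',[[.471,-.126,.079],[.467,-.121,.004],[.451,.02,.079],[.53,-.056,.1045]],c))
```

```text
[0.36641421 0.12254561 0.23119081] [ 2.92599353e-05 -3.64956012e-02  9.99333813e-01 -2.43446139e-05] 1.35
[0.28115284 0.11601317 0.37422318]
[[ 57.4295457  265.14847241]
 [ 99.41083582 235.17009758]
 [184.413203   257.85785643]
 [112.83682983 325.99964804]]
```

View pics/w1.png

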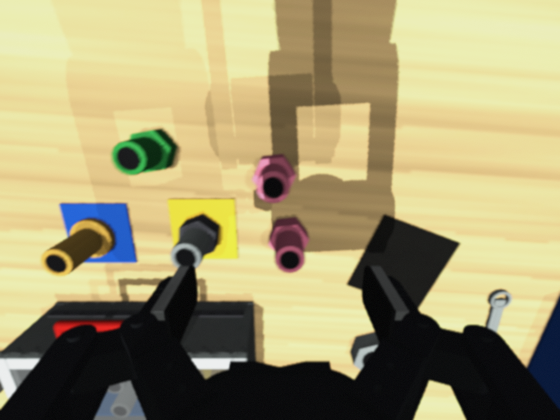

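All three keys are needed in every row. In the wrist view the parts sit where predicted within a few pixels: brass top (59,261), steel top (187,255), blue mat (97,233). Continuing to the brass.

Call:
carry_out(
  steps=[
    {"delta_pos": [0.017, -0.041, 0], "twist": [0, 0, 0], "fingers": 1},
    {"delta_pos": [0.017, -0.041, 0], "twist": [0, 0, 0], "fingers": 1},
    {"delta_pos": [0.017, -0.041, 0], "twist": [0, 0, 0], "fingers": 1},
    {"delta_pos": [0.017, -0.041, 0], "twist": [0, 0, 0], "fingers": 1},
    {"delta_pos": [0.017, -0.041, 0], "twist": [0, 0, 0], "fingers": 1},
    {"delta_pos": [0.017, -0.041, 0], "twist": [0, 0, 0], "fingers": 1},
    {"delta_pos": [0, 0, 0], "twist": [0, 0, 0], "fingers": 1},
    {"delta_pos": [0, 0, 0], "twist": [0, 0, 0], "fingers": 1},
  ],
)

```text
t: 2.4
position: [0.468, -0.1217, 0.231]
eef_rot: [-0.0, -0.036, 0.999, 0.0]
force: [0.3, -0.3, 0.3]
opening: 0.0854
```

Run:
```python
from h import *
o=manip.observe(); print(o['position'],o['eef_rot'],o['t'])
im,c=snap('wrist','w2'); K,r,t,m=c; print(-cv2.Rodrigues(r)[0].T@t)
print(proj('wrist',[[.471,-.126,.079],[.467,-.121,.004],[.451,.02,.079],[.53,-.056,.1045]],c))
```

```text
[ 0.46797323 -0.12171055  0.23096535] [-3.33621642e-04 -3.55978158e-02  9.99366117e-01  2.19604342e-04] 2.4
[ 0.38280439 -0.12816168  0.37402682]
[[275.15790132 195.61480495]
 [279.92874777 176.34454801]
 [415.65024437 186.73185422]
 [337.94683681 261.10138745]]
```

View pics/w2.png

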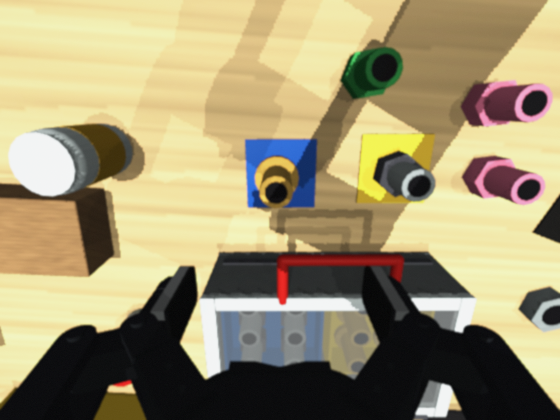

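In this view the brass top is at (275.5,192), the steel top at (417,184), the blue mat centre at (281,173), the yellow mat centre at (396,168), and the bar at about (341,261).

Run:
```python
from h import *
c=cam('wrist')
for n,u,v,z in[('brass',275.5,192,.079),('steel',417,184,.079),('blue',281,173,.004),('yel',396,168,.004),('bar',341,261,.1045)]: print(n,ray('wrist',u,v,z,c).round(4))
ct=cam('top')
for n,u,v,z in[('brass',336.6,248.2,.079),('steel',277.6,255.4,.079),('bar',308.8,224,.1045)]: print(n,ray('top',u,v,z,ct).round(4))
```

```text
brass [ 0.4671 -0.1256  0.079 ]
steel [0.448  0.0211 0.079 ]
blue [ 0.4626 -0.1196  0.004 ]
yel [0.4456 0.0273 0.004 ]
bar [ 0.5298 -0.0524  0.1045]
brass [ 0.4677 -0.1278  0.079 ]
steel [0.451  0.0209 0.079 ]
bar [ 0.528  -0.0576  0.1045]
```

Call:
carry_out(
  steps=[
    {"delta_pos": [0, -0.005, -0.03], "twist": [0, 0, 0], "fingers": 1},
    {"delta_pos": [0, 0, -0.04], "twist": [0, 0, 0], "fingers": 1},
    {"delta_pos": [0, 0, -0.04], "twist": [0, 0, 0], "fingers": 1},
    {"delta_pos": [0, 0, -0.04], "twist": [0, 0, 0], "fingers": 1},
    {"delta_pos": [0, 0, -0.03], "twist": [0, 0, 0], "fingers": 1},
    {"delta_pos": [0, 0, -0.009], "twist": [0, 0, 0], "fingers": 1},
    {"delta_pos": [0, 0, 0], "twist": [0, 0, 0], "fingers": 1},
    {"delta_pos": [0, 0, 0], "twist": [0, 0, 0], "fingers": -1},
    {"delta_pos": [0, 0, 0], "twist": [0, 0, 0], "fingers": -1},
    {"delta_pos": [0, 0, 0], "twist": [0, 0, 0], "fingers": -1},
  ],
  newtons=50,
)

```text
t: 3.7
position: [0.4685, -0.1271, 0.0429]
eef_rot: [0.0, -0.036, 0.999, -0.0]
force: [0.1, 0.2, 9.6]
opening: 0.0345
```

Call:
carry_out(
  steps=[
    {"delta_pos": [0, 0, 0], "twist": [0, 0, 0], "fingers": -1},
    {"delta_pos": [0, 0, 0], "twist": [0, 0, 0], "fingers": -1},
    {"delta_pos": [0, 0, 0], "twist": [0, 0, 0], "fingers": -1},
  ],
)

```text
t: 4.08
position: [0.4686, -0.1271, 0.043]
eef_rot: [0.0, -0.036, 0.999, -0.0]
force: [-0.9, 1.1, 6.7]
opening: 0.0351
```

Call:
carry_out(
  steps=[
    {"delta_pos": [0, 0, 0.02], "twist": [0, 0, 0], "fingers": -1},
    {"delta_pos": [0, 0, 0.04], "twist": [0, 0, 0], "fingers": -1},
    {"delta_pos": [0, 0, 0.04], "twist": [0, 0, 0], "fingers": -1},
    {"delta_pos": [0, 0, 0.03], "twist": [0, 0, 0], "fingers": -1},
    {"delta_pos": [0, 0.025, 0], "twist": [0, 0, 0], "fingers": -1},
    {"delta_pos": [0.002, 0.04, 0], "twist": [0, 0, 0], "fingers": -1},
    {"delta_pos": [0.002, 0.04, 0], "twist": [0, 0, 0], "fingers": -1},
    {"delta_pos": [0.002, 0.04, 0], "twist": [0, 0, 0], "fingers": -1},
    {"delta_pos": [0.002, 0.04, 0], "twist": [0, 0, 0], "fingers": -1},
    {"delta_pos": [0.002, 0.04, 0], "twist": [0, 0, 0], "fingers": -1},
  ],
)

```text
t: 5.32
position: [0.478, 0.0993, 0.1723]
eef_rot: [-0.0, -0.036, 0.999, -0.0]
force: [0.8, 0.2, -2.7]
opening: 0.0349
```

Call:
carry_out(
  steps=[
    {"delta_pos": [0.002, 0.04, 0], "twist": [0, 0, 0], "fingers": -1},
    {"delta_pos": [0.002, 0.04, 0], "twist": [0, 0, 0], "fingers": -1},
    {"delta_pos": [0.002, 0.04, 0], "twist": [0, 0, 0], "fingers": -1},
    {"delta_pos": [0, 0.04, 0], "twist": [0, 0, 0], "fingers": -1},
    {"delta_pos": [0, 0.03, 0], "twist": [0, 0, 0], "fingers": -1},
    {"delta_pos": [0, 0.02, 0], "twist": [0, 0, 0], "fingers": -1},
    {"delta_pos": [0, 0, -0.03], "twist": [0, 0, 0], "fingers": -1},
    {"delta_pos": [0, 0, -0.04], "twist": [0, 0, 0], "fingers": -1},
    {"delta_pos": [0, 0, -0.03], "twist": [0, 0, 0], "fingers": -1},
    {"delta_pos": [0, 0, -0.01], "twist": [0, 0, 0], "fingers": -1},
  ],
)

```text
t: 6.58
position: [0.4836, 0.3074, 0.0607]
eef_rot: [-0.001, -0.036, 0.999, -0.001]
force: [0.3, -0.3, -2.8]
opening: 0.0344
```

Call:
carry_out(
  steps=[
    {"delta_pos": [0, 0, -0.01], "twist": [0, 0, 0], "fingers": -1},
    {"delta_pos": [0, 0, -0.005], "twist": [0, 0, 0], "fingers": -1},
    {"delta_pos": [0, 0, -0.003], "twist": [0, 0, 0], "fingers": -1},
    {"delta_pos": [0, 0, 0], "twist": [0, 0, 0], "fingers": -1},
    {"delta_pos": [0, 0, 0], "twist": [0, 0, 0], "fingers": -1},
  ],
)

```text
t: 7.2
position: [0.4844, 0.3081, 0.0446]
eef_rot: [0.0, -0.036, 0.999, 0.0]
force: [0.6, 0.5, -2.1]
opening: 0.0346
```

Call:
carry_out(
  steps=[
    {"delta_pos": [0, 0, -0.001], "twist": [0, 0, 0], "fingers": -1},
    {"delta_pos": [0, 0, -0.0005], "twist": [0, 0, 0], "fingers": -1},
    {"delta_pos": [0, 0, 0], "twist": [0, 0, 0], "fingers": -1},
  ],
)

```text
t: 7.58
position: [0.4843, 0.3081, 0.043]
eef_rot: [0.0, -0.036, 0.999, 0.0]
force: [-0.4, 0.3, 1.7]
opening: 0.0349
```

Call:
carry_out(
  steps=[
    {"delta_pos": [0, 0, 0], "twist": [0, 0, 0], "fingers": 0.2},
    {"delta_pos": [0, 0, 0], "twist": [0, 0, 0], "fingers": 1},
    {"delta_pos": [0, 0, 0], "twist": [0, 0, 0], "fingers": 1},
    {"delta_pos": [0, 0, 0], "twist": [0, 0, 0], "fingers": 1},
    {"delta_pos": [0, 0, 0.03], "twist": [0, 0, 0], "fingers": 1},
    {"delta_pos": [0, 0, 0.04], "twist": [0, 0, 0], "fingers": 1},
    {"delta_pos": [0, 0, 0.04], "twist": [0, 0, 0], "fingers": 1},
    {"delta_pos": [0, 0, 0.02], "twist": [0, 0, 0], "fingers": 1},
    {"delta_pos": [-0.005, -0.041, 0], "twist": [0, 0, 0], "fingers": 1},
    {"delta_pos": [-0.005, -0.041, 0], "twist": [0, 0, 0], "fingers": 1},
  ],
)

```text
t: 8.82
position: [0.4739, 0.2252, 0.1729]
eef_rot: [0.0, -0.036, 0.999, -0.0]
force: [1.2, 0.1, -0.1]
opening: 0.0855
```

Call:
carry_out(
  steps=[
    {"delta_pos": [-0.005, -0.041, 0], "twist": [0, 0, 0], "fingers": 1},
    {"delta_pos": [-0.005, -0.041, 0], "twist": [0, 0, 0], "fingers": 1},
    {"delta_pos": [-0.005, -0.041, 0], "twist": [0, 0, 0], "fingers": 1},
    {"delta_pos": [-0.005, -0.041, 0], "twist": [0, 0, 0], "fingers": 1},
    {"delta_pos": [-0.005, -0.041, 0], "twist": [0, 0, 0], "fingers": 1},
    {"delta_pos": [0, 0, 0], "twist": [0, 0, 0], "fingers": 1},
    {"delta_pos": [0, 0, 0], "twist": [0, 0, 0], "fingers": 1},
  ],
)

```text
t: 9.7
position: [0.4493, 0.0212, 0.1728]
eef_rot: [0.0, -0.036, 0.999, 0.0]
force: [-0.1, 1.1, 0.5]
opening: 0.0854
```

Run:
```python
from h import *
o=manip.observe(); print(o['position'],o['t'],o['opening'])
im,c=snap('top','t2'); w,cw=snap('wrist','w3')
print(proj('wrist',[[.4495,.021,.079],[.484,.308,.079]],cw))
print(proj('top',[[.484,.308,.079]],c))
a=cv2.cvtColor(np.hstack([cv2.resize(im[200:320,130:370],None,fx=1.9,fy=1.9),]),cv2.COLOR_RGB2BGR)
a=cv2.resize(im[180:300,120:350],None,fx=2.43,fy=2.43)[:,:560]
b=np.vstack([a[:180*2],w[100:300]])[:,:,::-1]
print(a.shape,b.shape); cv2.imwrite('pics/b3.png',b)
```

```text
[0.4493033  0.02118938 0.17284776] 9.7 0.08538957859234365
[[278.87513517 211.94662088]
 [584.98689443 267.52660264]]
[[164.08756618 243.31870643]]Traceback (most recent call last):
  File "<stdin>", line 8, in <module>
    return _nx.concatenate(arrs, 0, dtype=dtype, casting=casting)
           ~~~~~~~~~~~~~~~^^^^^^^^^^^^^^^^^^^^^^^^^^^^^^^^^^^^^^^
ValueError: all the input array dimensions except for the concatenation axis must match exactly, but along dimension 1, the array at index 0 has size 559 and the array at index 1 has size 560
```

Run:
```python
from h import *
im=cv2.imread('pics/t2.png');w=cv2.imread('pics/w3.png')
cv2.imwrite('pics/b3.png',np.vstack([cv2.resize(im[200:300,120:260],(560,400)),w[110:310]]))
```

```text
(no output)
```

View pics/b3.png

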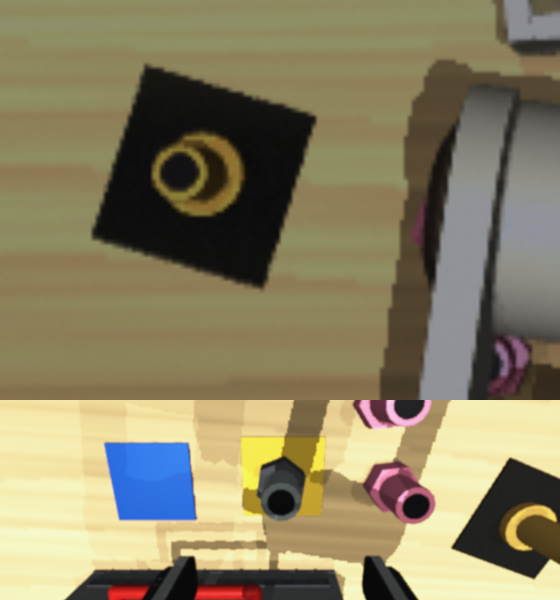

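The brass bush stands upright on the grey mat, with its top at (165,243) against a predicted (164,243). The steel top is at (282,209) in the wrist view and the blue mat is empty.

Run:
```python
from h import *
c=cam('wrist')
print('steel',ray('wrist',282,209,.079,c))
for q in ([(105,153),(190,153),(196,229),(119,230)],[(242,147),(326,146),(325,225),(243,225)]):
    P=np.array([ray('wrist',u,v,.004,c)[:2] for u,v in q]);print(P.mean(0),np.linalg.norm(np.diff(P,axis=0),axis=1))
```

```text
steel [0.44658618 0.02366268 0.079     ]
[ 0.46416839 -0.11859826] [0.09035322 0.08774489 0.08965785]
[0.44747877 0.0266516 ] [0.08871831 0.09015174 0.09484294]
```

Call:
carry_out(
  steps=[
    {"delta_pos": [-0.001, 0.001, -0.03], "twist": [0, 0, 0], "fingers": 1},
    {"delta_pos": [0, 0, -0.04], "twist": [0, 0, 0], "fingers": 1},
    {"delta_pos": [0, 0, -0.04], "twist": [0, 0, 0], "fingers": 1},
    {"delta_pos": [0, 0, -0.018], "twist": [0, 0, 0], "fingers": 1},
    {"delta_pos": [0, 0, 0], "twist": [0, 0, 0], "fingers": 1},
    {"delta_pos": [0, 0, 0], "twist": [0, 0, 0], "fingers": -1},
    {"delta_pos": [0, 0, 0], "twist": [0, 0, 0], "fingers": -1},
    {"delta_pos": [0, 0, 0], "twist": [0, 0, 0], "fingers": -1},
    {"delta_pos": [0, 0, 0], "twist": [0, 0, 0], "fingers": -1},
    {"delta_pos": [0, 0, 0], "twist": [0, 0, 0], "fingers": -1},
  ],
)

```text
t: 11.05
position: [0.4486, 0.0221, 0.0456]
eef_rot: [0.001, -0.036, 0.999, -0.0]
force: [-2.0, 2.0, 7.0]
opening: 0.0345
```

Call:
carry_out(
  steps=[
    {"delta_pos": [0, 0, 0.02], "twist": [0, 0, 0], "fingers": -1},
    {"delta_pos": [0, 0, 0.03], "twist": [0, 0, 0], "fingers": -1},
    {"delta_pos": [0.003, -0.024, 0.01], "twist": [0, 0, 0], "fingers": -1},
    {"delta_pos": [0.005, -0.04, 0], "twist": [0, 0, 0], "fingers": -1},
    {"delta_pos": [0.005, -0.04, 0], "twist": [0, 0, 0], "fingers": -1},
    {"delta_pos": [0.004, -0.038, 0], "twist": [0, 0, 0], "fingers": -1},
    {"delta_pos": [0, 0, -0.02], "twist": [0, 0, 0], "fingers": -1},
    {"delta_pos": [0, 0, -0.02], "twist": [0, 0, 0], "fingers": -1},
    {"delta_pos": [0, 0, -0.014], "twist": [0, 0, 0], "fingers": -1},
    {"delta_pos": [0, 0, 0], "twist": [0, 0, 0], "fingers": -1},
  ],
)

```text
t: 12.3
position: [0.4647, -0.1198, 0.0501]
eef_rot: [-0.001, -0.036, 0.999, 0.0]
force: [0.2, -0.7, -3.0]
opening: 0.0345
```

Call:
carry_out(
  steps=[
    {"delta_pos": [0.0005, 0, -0.003], "twist": [0, 0, 0], "fingers": -1},
    {"delta_pos": [0, 0, -0.001], "twist": [0, 0, 0], "fingers": -1},
    {"delta_pos": [0, 0, -0.001], "twist": [0, 0, 0], "fingers": -1},
    {"delta_pos": [0, 0, 0], "twist": [0, 0, 0], "fingers": -1},
  ],
)

```text
t: 12.8
position: [0.4658, -0.12, 0.0459]
eef_rot: [0.0, -0.036, 0.999, -0.0]
force: [-0.0, 0.0, -4.6]
opening: 0.0348
```

Call:
carry_out(
  steps=[
    {"delta_pos": [0, 0, -0.001], "twist": [0, 0, 0], "fingers": -1},
    {"delta_pos": [0, 0, -0.0005], "twist": [0, 0, 0], "fingers": -1},
    {"delta_pos": [0, 0, 0], "twist": [0, 0, 0], "fingers": -1},
  ],
)

```text
t: 13.18
position: [0.4661, -0.12, 0.0456]
eef_rot: [0.0, -0.036, 0.999, -0.0]
force: [-6.9, 4.5, 18.7]
opening: 0.0346
```

Call:
carry_out(
  steps=[
    {"delta_pos": [0, 0, 0.0005], "twist": [0, 0, 0], "fingers": -1},
    {"delta_pos": [0, 0, 0], "twist": [0, 0, 0], "fingers": 0.2},
    {"delta_pos": [0, 0, 0], "twist": [0, 0, 0], "fingers": 1},
    {"delta_pos": [0, 0, 0], "twist": [0, 0, 0], "fingers": 1},
    {"delta_pos": [0, 0, 0], "twist": [0, 0, 0], "fingers": 1},
    {"delta_pos": [0, 0, 0.03], "twist": [0, 0, 0], "fingers": 1},
    {"delta_pos": [0, 0, 0.04], "twist": [0, 0, 0], "fingers": 1},
    {"delta_pos": [0, 0, 0.03], "twist": [0, 0, 0], "fingers": 1},
    {"delta_pos": [0.001, 0.027, 0.027], "twist": [0, 0, 0], "fingers": 1},
    {"delta_pos": [0.002, 0.04, 0], "twist": [0, 0, 0], "fingers": 1},
  ],
)

```text
t: 14.42
position: [0.4695, -0.053, 0.1738]
eef_rot: [0.002, -0.035, 0.999, -0.001]
force: [0.4, 0.8, -0.3]
opening: 0.0855
```

Call:
carry_out(
  steps=[
    {"delta_pos": [0.002, 0.04, 0], "twist": [0, 0, 0], "fingers": 1},
    {"delta_pos": [0.002, 0.04, 0], "twist": [0, 0, 0], "fingers": 1},
    {"delta_pos": [0.002, 0.04, 0], "twist": [0, 0, 0], "fingers": 1},
    {"delta_pos": [0.002, 0.04, 0], "twist": [0, 0, 0], "fingers": 1},
    {"delta_pos": [0.002, 0.04, 0], "twist": [0, 0, 0], "fingers": 1},
    {"delta_pos": [0.002, 0.04, 0], "twist": [0, 0, 0], "fingers": 1},
    {"delta_pos": [0.002, 0.04, 0], "twist": [0, 0, 0], "fingers": 1},
    {"delta_pos": [0.001, 0.04, 0], "twist": [0, 0, 0], "fingers": 1},
    {"delta_pos": [0, 0.04, 0], "twist": [0, 0, 0], "fingers": 1},
    {"delta_pos": [0, 0, 0], "twist": [0, 0, 0], "fingers": 1},
  ],
)

```text
t: 15.68
position: [0.4833, 0.3091, 0.1713]
eef_rot: [-0.0, -0.037, 0.999, 0.0]
force: [-0.0, -0.5, 0.3]
opening: 0.0852
```

Down to the brass bush (TCP z about 0.043, where it was placed) and grip it.

Call:
carry_out(
  steps=[
    {"delta_pos": [0.001, -0.002, -0.03], "twist": [0, 0, 0], "fingers": 1},
    {"delta_pos": [0, 0, -0.04], "twist": [0, 0, 0], "fingers": 1},
    {"delta_pos": [0, 0, -0.04], "twist": [0, 0, 0], "fingers": 1},
    {"delta_pos": [0, 0, -0.018], "twist": [0, 0, 0], "fingers": 1},
    {"delta_pos": [0, 0, 0], "twist": [0, 0, 0], "fingers": 1},
    {"delta_pos": [0, 0, 0], "twist": [0, 0, 0], "fingers": -1},
    {"delta_pos": [0, 0, 0], "twist": [0, 0, 0], "fingers": -1},
    {"delta_pos": [0, 0, 0], "twist": [0, 0, 0], "fingers": -1},
    {"delta_pos": [0, 0, 0], "twist": [0, 0, 0], "fingers": -1},
    {"delta_pos": [0, 0, 0], "twist": [0, 0, 0], "fingers": -1},
  ],
)

```text
t: 16.92
position: [0.4852, 0.3053, 0.0449]
eef_rot: [0.001, -0.036, 0.999, 0.0]
force: [-0.5, 0.4, 7.5]
opening: 0.0346
```

Call:
carry_out(
  steps=[
    {"delta_pos": [0, 0, 0.02], "twist": [0, 0, 0], "fingers": -1},
    {"delta_pos": [0, 0, 0.04], "twist": [0, 0, 0], "fingers": -1},
    {"delta_pos": [0, 0, 0.04], "twist": [0, 0, 0], "fingers": -1},
    {"delta_pos": [0, 0, 0.03], "twist": [0, 0, 0], "fingers": -1},
    {"delta_pos": [-0.004, -0.031, 0], "twist": [0, 0, 0], "fingers": -1},
    {"delta_pos": [-0.005, -0.04, 0], "twist": [0, 0, 0], "fingers": -1},
    {"delta_pos": [-0.005, -0.04, 0], "twist": [0, 0, 0], "fingers": -1},
    {"delta_pos": [-0.005, -0.04, 0], "twist": [0, 0, 0], "fingers": -1},
    {"delta_pos": [-0.005, -0.04, 0], "twist": [0, 0, 0], "fingers": -1},
    {"delta_pos": [-0.005, -0.04, 0], "twist": [0, 0, 0], "fingers": -1},
  ],
)

```text
t: 18.18
position: [0.4552, 0.0728, 0.1739]
eef_rot: [0.0, -0.036, 0.999, -0.0]
force: [0.6, -0.2, -2.2]
opening: 0.0342
```

Call:
carry_out(
  steps=[
    {"delta_pos": [-0.005, -0.03, 0], "twist": [0, 0, 0], "fingers": -1},
    {"delta_pos": [-0.001, -0.02, 0], "twist": [0, 0, 0], "fingers": -1},
    {"delta_pos": [0, 0, -0.02], "twist": [0, 0, 0], "fingers": -1},
    {"delta_pos": [0, 0, -0.04], "twist": [0, 0, 0], "fingers": -1},
    {"delta_pos": [0, 0, -0.04], "twist": [0, 0, 0], "fingers": -1},
    {"delta_pos": [0, 0, -0.02], "twist": [0, 0, 0], "fingers": -1},
    {"delta_pos": [0, 0, 0], "twist": [0, 0, 0], "fingers": -1},
  ],
)

```text
t: 19.05
position: [0.4488, 0.0241, 0.0529]
eef_rot: [-0.001, -0.036, 0.999, 0.0]
force: [-0.2, -1.2, -1.8]
opening: 0.0349
```

Call:
carry_out(
  steps=[
    {"delta_pos": [0, 0.001, -0.005], "twist": [0, 0, 0], "fingers": -1},
    {"delta_pos": [0, 0, -0.002], "twist": [0, 0, 0], "fingers": -1},
    {"delta_pos": [0, 0, -0.0005], "twist": [0, 0, 0], "fingers": -1},
    {"delta_pos": [0, 0, 0], "twist": [0, 0, 0], "fingers": -1},
  ],
)

```text
t: 19.55
position: [0.4499, 0.025, 0.0465]
eef_rot: [0.0, -0.036, 0.999, -0.0]
force: [0.1, -0.1, -3.0]
opening: 0.035
```

Call:
carry_out(
  steps=[
    {"delta_pos": [0, 0, -0.001], "twist": [0, 0, 0], "fingers": -1},
    {"delta_pos": [0, 0, -0.0007], "twist": [0, 0, 0], "fingers": -1},
    {"delta_pos": [0, 0, 0], "twist": [0, 0, 0], "fingers": -1},
  ],
)

```text
t: 19.92
position: [0.4499, 0.025, 0.0449]
eef_rot: [0.0, -0.036, 0.999, -0.0]
force: [-1.9, 1.6, 4.9]
opening: 0.0347
```

Call:
carry_out(
  steps=[
    {"delta_pos": [0, 0, 0.0003], "twist": [0, 0, 0], "fingers": 0.2},
    {"delta_pos": [0, 0, 0], "twist": [0, 0, 0], "fingers": 1},
    {"delta_pos": [0, 0, 0], "twist": [0, 0, 0], "fingers": 1},
    {"delta_pos": [0, 0, 0], "twist": [0, 0, 0], "fingers": 1},
    {"delta_pos": [0, 0, 0.03], "twist": [0, 0, 0], "fingers": 1},
    {"delta_pos": [0, 0, 0.04], "twist": [0, 0, 0], "fingers": 1},
    {"delta_pos": [0, 0, 0.04], "twist": [0, 0, 0], "fingers": 1},
    {"delta_pos": [0, -0.02, 0.03], "twist": [0, 0, 0], "fingers": 1},
    {"delta_pos": [0, -0.04, 0.02], "twist": [0, 0, 0], "fingers": 1},
    {"delta_pos": [0, -0.02, 0], "twist": [0, 0, 0], "fingers": 1},
  ],
)

```text
t: 21.18
position: [0.4502, -0.0566, 0.2065]
eef_rot: [0.001, -0.035, 0.999, -0.001]
force: [-0.2, 0.9, -0.1]
opening: 0.085
```

Run:
```python
from h import *
o=manip.observe(); print(o['position'],o['q'],o['t'],o['opening'])
w,c=snap('wrist','w4'); s,cs=snap('side','s4')
print(proj('wrist',[[.466,-.12,.079],[.45,.025,.079],[.529,-.055,.1045]],c))
print(proj('side',[[.466,-.12,.079],[.45,.025,.079],[.529,-.055,.1045]],cs))
a=cv2.resize(s[140:290,200:410],(560,400))
cv2.imwrite('pics/b4.png',np.vstack([a,w[100:300]])[:,:,::-1])
```

```text
[ 0.4501801  -0.05656689  0.20645252] [-2.94843380e-01 -9.77413317e-02  1.74199587e+00 -3.36051123e-04
  1.49464476e+00 -1.93655081e+00] 21.175 0.08499959537566402
[[214.38417311 210.67611843]
 [362.72298003 205.17012875]
 [275.58181317 284.24536663]]
[[325.46374788 190.62041422]
 [328.84455872 229.17600032]
 [302.64776307 198.94284593]]
```

View pics/b4.png

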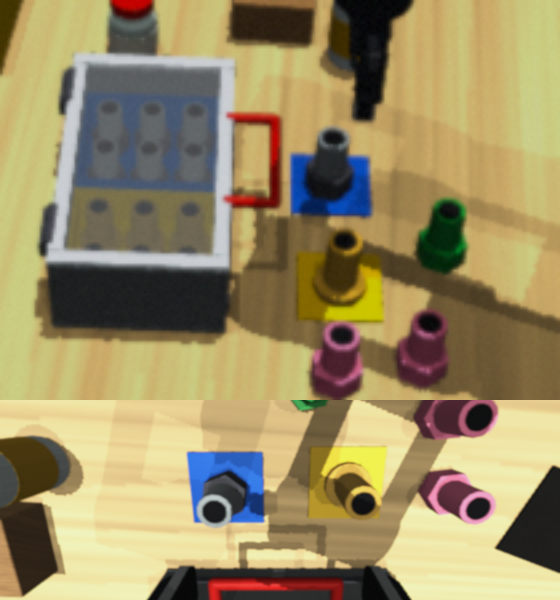

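Both parts stand upright in the middle of their mats: blue/steel top (215,210), yellow/brass top (363,203), both as predicted. The bar centre at (275,285) agrees with the estimate of (0.528,-0.055). Next I turn the tool 90° and go over the bar with the fingers partly open.

Call:
carry_out(
  steps=[
    {"delta_pos": [0.01, 0, 0], "twist": [0, 0, -10], "fingers": 0},
    {"delta_pos": [0.01, 0, 0], "twist": [0, 0, -10], "fingers": -0.06},
    {"delta_pos": [0.01, 0, 0], "twist": [0, 0, -10], "fingers": -0.06},
    {"delta_pos": [0.01, 0, 0], "twist": [0, 0, -10], "fingers": -0.06},
    {"delta_pos": [0.01, 0, 0], "twist": [0, 0, -10], "fingers": -0.06},
    {"delta_pos": [0.01, 0, 0], "twist": [0, 0, -10], "fingers": -0.06},
    {"delta_pos": [0.01, 0, 0], "twist": [0, 0, -10], "fingers": -0.06},
    {"delta_pos": [0.008, 0.0015, 0], "twist": [0, 0, -10], "fingers": -0.06},
    {"delta_pos": [0, 0, 0], "twist": [0, 0, -10], "fingers": -0.06},
    {"delta_pos": [0, 0, 0], "twist": [0, 0, 0], "fingers": -0.06},
  ],
)

```text
t: 22.52
position: [0.5277, -0.0527, 0.2045]
eef_rot: [-0.0, 0.681, 0.732, -0.0]
force: [-0.6, 0.5, 0.6]
opening: 0.0402
```

Run:
```python
from h import *
o=manip.observe(); print(o['position'],o['eef_rot'],o['q'],o['t'],o['opening'])
w,c=snap('wrist','w5')
cc=np.radians(4.3); e=np.array([-np.sin(cc),np.cos(cc),0])
b=np.array([.528,-.055,.1045]);print(proj('wrist',[b,b+.06*e,b-.06*e],c))
```

```text
[ 0.52765991 -0.05274983  0.20454589] [-3.41300102e-04  6.80821070e-01  7.32449683e-01 -1.23398674e-04] [-2.45045571e-01  6.83959340e-02  1.58208841e+00  1.13777581e-04
  1.49182523e+00 -3.18084705e-01] 22.525 0.04022221611828263
[[281.06107479 210.45350568]
 [281.00993178 141.39401992]
 [281.1050049  269.77327171]]
```

View pics/w5.png

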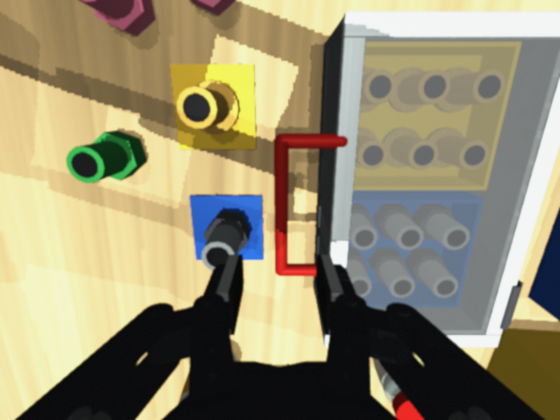

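The bar is straight under the tool at u≈282, with its ends at v 141 and 270 against a predicted 281, 141 and 270. Descending.

Call:
carry_out(
  steps=[
    {"delta_pos": [0, 0, -0.03], "twist": [0, 0, 0], "fingers": -0.06},
    {"delta_pos": [0, 0, -0.03], "twist": [0, 0, 0], "fingers": -0.06},
    {"delta_pos": [0, 0, -0.02], "twist": [0, 0, 0], "fingers": -0.06},
    {"delta_pos": [0, 0, -0.015], "twist": [0, 0, 0], "fingers": -0.06},
    {"delta_pos": [0, 0, 0], "twist": [0, 0, 0], "fingers": -0.06},
  ],
)

```text
t: 23.2
position: [0.5273, -0.0533, 0.1092]
eef_rot: [-0.001, 0.681, 0.733, -0.0]
force: [0.0, -0.6, -0.6]
opening: 0.0398
```

Call:
carry_out(
  steps=[
    {"delta_pos": [0, 0, -0.015], "twist": [0, 0, 0], "fingers": -0.06},
    {"delta_pos": [0, 0, -0.009], "twist": [0, 0, 0], "fingers": -0.06},
    {"delta_pos": [0, 0, 0], "twist": [0, 0, 0], "fingers": -0.06},
    {"delta_pos": [0, 0, 0], "twist": [0, 0, 0], "fingers": -1},
    {"delta_pos": [0, 0, 0], "twist": [0, 0, 0], "fingers": -1},
    {"delta_pos": [0, 0, 0], "twist": [0, 0, 0], "fingers": -1},
    {"delta_pos": [0, 0, 0], "twist": [0, 0, 0], "fingers": -1},
  ],
  newtons=40,
)

```text
t: 24.08
position: [0.5289, -0.0535, 0.0866]
eef_rot: [0.001, 0.681, 0.732, 0.001]
force: [8.1, 1.4, -2.0]
opening: 0.0106
```

The grip on the bar is good (12 mm bar reads 10.6 mm). Lifting along the arc.

Call:
carry_out(
  steps=[
    {"delta_pos": [0.0006, 0, 0.0118], "twist": [0, 0, 0], "fingers": -1},
    {"delta_pos": [0.0006, 0.0001, 0.0118], "twist": [0, 0, 0], "fingers": -1},
    {"delta_pos": [0.0018, 0.0001, 0.0116], "twist": [0, 0, 0], "fingers": -1},
    {"delta_pos": [0.0019, 0.0002, 0.0116], "twist": [0, 0, 0], "fingers": -1},
    {"delta_pos": [0.003, 0.0002, 0.0114], "twist": [0, 0, 0], "fingers": -1},
    {"delta_pos": [0.0031, 0.0002, 0.0114], "twist": [0, 0, 0], "fingers": -1},
    {"delta_pos": [0.0042, 0.0003, 0.011], "twist": [0, 0, 0], "fingers": -1},
    {"delta_pos": [0.0042, 0.0003, 0.011], "twist": [0, 0, 0], "fingers": -1},
    {"delta_pos": [0.0053, 0.0004, 0.0105], "twist": [0, 0, 0], "fingers": -1},
    {"delta_pos": [0.0053, 0.0004, 0.0105], "twist": [0, 0, 0], "fingers": -1},
  ],
)

```text
t: 25.32
position: [0.5599, -0.0512, 0.1984]
eef_rot: [0.001, 0.681, 0.732, 0.002]
force: [35.3, 0.4, -24.7]
opening: 0.0103
```

The radial force towards the hinge is about 40 N, so my arc is slightly too far out. I'll shift inwards and check.

Call:
carry_out(
  steps=[
    {"delta_pos": [0.002, 0, -0.001], "twist": [0, 0, 0], "fingers": -1},
    {"delta_pos": [0, 0, 0], "twist": [0, 0, 0], "fingers": -1},
  ],
)

```text
t: 25.58
position: [0.5595, -0.0513, 0.1973]
eef_rot: [-0.0, 0.681, 0.732, -0.0]
force: [-0.6, 0.7, -3.4]
opening: 0.0104
```

Call:
carry_out(
  steps=[
    {"delta_pos": [0.0063, 0.0005, 0.0099], "twist": [0, 0, 0], "fingers": -1},
    {"delta_pos": [0.0064, 0.0005, 0.0099], "twist": [0, 0, 0], "fingers": -1},
    {"delta_pos": [0.0074, 0.0005, 0.0092], "twist": [0, 0, 0], "fingers": -1},
    {"delta_pos": [0.0074, 0.0006, 0.0092], "twist": [0, 0, 0], "fingers": -1},
    {"delta_pos": [0.0083, 0.0006, 0.0083], "twist": [0, 0, 0], "fingers": -1},
    {"delta_pos": [0, 0, 0], "twist": [0, 0, 0], "fingers": -1},
    {"delta_pos": [0, 0, 0], "twist": [0, 0, 0], "fingers": -1},
  ],
)

```text
t: 26.45
position: [0.5956, -0.0486, 0.2452]
eef_rot: [0.0, 0.681, 0.732, -0.0]
force: [-9.5, 0.7, 5.2]
opening: 0.0103
```

Call:
carry_out(
  steps=[
    {"delta_pos": [0.0081, 0.0006, 0.0084], "twist": [0, 0, 0], "fingers": -1},
    {"delta_pos": [0.0091, 0.0007, 0.0075], "twist": [0, 0, 0], "fingers": -1},
    {"delta_pos": [0.0092, 0.0007, 0.0075], "twist": [0, 0, 0], "fingers": -1},
    {"delta_pos": [0.0099, 0.0007, 0.0065], "twist": [0, 0, 0], "fingers": -1},
    {"delta_pos": [0.01, 0.0007, 0.0065], "twist": [0, 0, 0], "fingers": -1},
    {"delta_pos": [0, 0, 0], "twist": [0, 0, 0], "fingers": -1},
    {"delta_pos": [0, 0, 0], "twist": [0, 0, 0], "fingers": -1},
    {"delta_pos": [0, 0, 0], "twist": [0, 0, 0], "fingers": -1},
  ],
)

```text
t: 27.45
position: [0.6422, -0.0453, 0.2821]
eef_rot: [0.001, 0.681, 0.732, 0.0]
force: [-7.1, 0.0, 8.7]
opening: 0.0107
```

Run:
```python
from h import *
o=manip.observe(); p=o['position'];print(p,o['force'],o['t'],o['opening'])
cc=np.radians(4.3); ex=np.array([np.cos(cc),np.sin(cc),0]);ey=np.array([-ex[1],ex[0],0])
h=np.array([.530,-.0535,.1045])+.225*ex; s,c=snap('side','s6')
t,ct=snap('top','t6')
# predicted bar ends and lid corners for angle candidates
for a in (55,60,65):
    r=np.radians(a); d=-np.cos(r)*ex+np.array([0,0,np.sin(r)])
    P=[h+.225*d+.06*ey,h+.225*d-.06*ey,h+.186*d+.15*ey,h+.186*d-.15*ey]
    print(a,proj('side',P,c).round(1).tolist(),proj('top',P,ct).round(1).tolist())
cv2.imwrite('pics/b6.png',np.vstack([cv2.resize(s[100:320,180:420],(600,550))])[:,:,::-1])
```

```text
[ 0.64215142 -0.04527245  0.28207143] [-7.1451188   0.00995734  8.71787756] 27.45 0.01065757235295597
55 [[267.3, 164.9], [269.3, 133.3], [256.4, 200.0], [262.4, 120.8]] [[278.8, 176.5], [334.3, 171.7], [237.8, 172.0], [372.5, 160.5]]
60 [[260.6, 161.5], [262.9, 129.9], [250.6, 197.3], [257.5, 118.1]] [[278.1, 168.1], [334.0, 163.3], [236.9, 165.3], [372.6, 153.7]]
65 [[253.5, 158.5], [256.2, 127.0], [244.6, 195.0], [252.2, 115.8]] [[277.3, 159.3], [333.7, 154.5], [236.1, 158.3], [372.5, 146.6]]
```

View pics/b6.png

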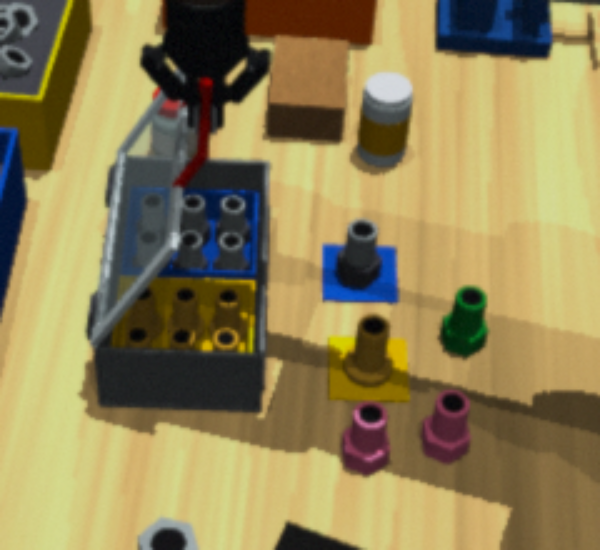

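The side view shows the lid open. Its near bar end is at (261.2,162.4) and its near front corner at (250,196.8), against 60° predictions of (260.6,161.5) and (250.6,197.3). Both parts stand on the right mats and the bystanders in view are undisturbed. I'll hold still to check steadiness, then hand in.

Call:
carry_out(
  steps=[
    {"delta_pos": [0, 0, 0], "twist": [0, 0, 0], "fingers": -1},
    {"delta_pos": [0, 0, 0], "twist": [0, 0, 0], "fingers": -1},
    {"delta_pos": [0, 0, 0], "twist": [0, 0, 0], "fingers": -1},
    {"delta_pos": [0, 0, 0], "twist": [0, 0, 0], "fingers": -1},
    {"delta_pos": [0, 0, 0], "twist": [0, 0, 0], "fingers": -1},
    {"delta_pos": [0, 0, 0], "twist": [0, 0, 0], "fingers": -1},
  ],
)

```text
t: 28.3
position: [0.6421, -0.0452, 0.282]
eef_rot: [0.001, 0.681, 0.732, 0.0]
force: [-7.6, -0.2, 7.9]
opening: 0.0104
```

Run:
```python
from station import manip
o=manip.observe();print(o['position'],o['force'],abs(o['qd']).max(),o['opening']); manip.close_job()
```

```text
[ 0.64212422 -0.04524677  0.28204121] [-7.62506784 -0.22030694  7.88783111] 0.0013058033980344443 0.010351186503852028
the job is handed in; nothing more can be done
```

The swap is done and the job was handed in at about 28 s, with the gripper still holding the lid open at about 60°.

- **Parts:** I parked the brass bush on the grey mat, moved the steel sleeve to the blue mat, then moved the brass bush to the yellow mat. After each was let go, the wrist and side pictures showed both upright, near the middle of their mats. The wrist and top cameras differ by about 2–3 mm, so I used their average.
- **Lid:** The bar's height gives about 60.3°, and its near end in the side picture gives about 59.5°. The arm was still at the end, with about 11 N remaining on the tool.
- **Force during the lift:** Halfway up, the pull at the bar reached about 43 N. I moved the arc about 2 mm closer to the hinge, and the force then stayed low.
- **Other things on the bench:** The look-alikes, can, carton and jar looked undisturbed in the last side view. That crop showed the nut only in part and not the wrench; the arm did not go near either.

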